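Pack the pottery order, heavy piece lowest

ROBOT

A 6-joint arm with a two-finger parallel gripper is mounted at the origin on the work surface. World frame = base frame: x ahead of the robot, y to its left, z up, the work surface at z = 0. Lengths are in m, angles in rad, forces in N, time in s.
With the tool pointing down it reaches from about 0.35 to 0.95 m from the base axis. Payload 17.4 kg.
Tool frame: the origin (TCP) lies midway between the tips of the shut fingers; the grasp point (between the pads) lies behind it (ctrl.hold_point_z is the z of the grasp point in the tool frame, in m); z points along the fingers, y is the line along which they close (so a half turn about z gives the same grasp; the last joint's range is limited). The gripper opens to 93 mm and grips with 3 to 60 N. Pads are 15 mm wide; open, the fingers measure 128 mm over their backs; the gripper's body (75 mm by 188 mm) begins 65 mm behind the grasp point.
Start: joints at [1.146, 0.116, 1.442, -0, 1.584, -0.038], TCP at [0.255, 0.625, 0.219] pointing down, gripper open.
Joint ranges: [-2.83, 2.83], [-0.83, 2.19], [0.07, 2.5], [-1.14, 4.28], [0.01, 3], [-2.97, 2.97]. Speed limits (rad/s): [1.89, 1.89, 2.22, 3.14, 3.14, 3.14].

INTERFACE

Orientations are given as [roll, pitch, yaw] about the fixed x, y, z axes, in that order (R = Rz(yaw) Ry(pitch) Rx(roll)).
In Python, from plant import ctrl gives the robot as it stands.
- The arm moves only by the shell command python3 -m handwheel 'ROWS' [OPENING]. ROWS is a JSON object of lists of equal length, an entry for each row: "offset": the shift along the world's x, y, z in cm, a list of three; "angular": the turn, a rotation vector about the world's x, y, z in degrees, a list of three. A call has 1 to 12 rows; each row is the pose to reach, as a shift and turn from the pose commanded when the call began; what a row does not reach only later rows make up. A row lasts 1/8 s, in which the tool goes at most 62.5 mm and 10.7 degrees, less where a joint would pass 70% of its speed; a pose out of reach is approached as far as the arm can. A call with a gripper value outside its range is refused whole. OPENING is the finger opening in cm, from 0 to 9.3, set as the call begins (- or left out, the last holds). The fingers move at their own pace and stop on an object; the grip force is fixed at half the most. Time passes only in rows, so rows that repeat a pose let the fingers close. It gives the time, the measured TCP pose, the force, the opening and the grip force at its end, in the units of the state.
- ctrl.observe(): the state, without advancing time (a new reading comes with each control period).
- ctrl.snapshot(name): name is "scene" or "top" or "wrist"; returns a dict with "frame" (400x640x3 uint8, red, green, blue), "range_z" (400x640 float32, m along the optical axis (not along the pixel's ray), 0 where there is no reading), "vertical_fov" (degrees; the focal length in pixels is half the picture's height over the tangent of half this angle, whatever the lens; pixels are square), "cx", "cy" (the principal point, pixels), "eye" and "attitude" of the camera in the world; the wrist camera has in their place "hand_eye" (4x4, takes a point from camera to tool coordinates, whose origin is the TCP and whose axes are the flange's). Camera axes: x right, y up, looking along -z (the intrinsics and any distortion apply to the point x, -y, -z); pixel columns grow to the right and rows downward; lengths in m; the calibration is good to about 2 mm. A picture is of the moment at which its call begins: read the wrist's pose just before it.
- ctrl.job_done(): hands the job in; it is judged then, once.
Trained networks look in a picture, given as the dict that the camera call returned (one of the last four; its "shot" number tells which), for a name from the list of things; names that differ only in an ending like _2 or _b are one class to them, and where a whole thing is asked for, a point or a joint stands for the part that bears it (a point fixed in the world has none). Each returns a list of dicts, best first, with "score" (0 to 1); they miss things now and then, are a little off and sometimes report something else, mostly with a low value. They report only what shows in the picture. A call takes as long as a camera call. They do not tell look-alikes from the thing itself.
- ctrl.regions_of(query, picture): "mask" (400x640 bool, what is visible of it) and "bbox" ([left, top, right, bottom] in pixels, round what is visible of it).
- ctrl.landmark_of(query, picture): "centre" ([column, row] in pixels: a listed point, or the origin of a listed thing).
The state is a dict: "t": time; "joints": joint angles; "qvel": joint speeds; "effort": joint torques, N m; "eef_pos": TCP position; "ee_rot": TCP orientation; "wrist_force": force on the tool from outside, world axes, zero at the start; "moment": the same for the moment, N m; "width": opening from 0.0 (shut) to 1.0 (fully open); "gripper_force": force on a finger pad.
Only numpy, scipy, OpenCV 4.12 (cv2) and the standard library are available. Lean on these libraries where they do the work, as an engineer would, in place of code of your own. Each camera call takes 0.05 s, during which the arm holds its last target. There are 200 camera calls.

TASK

Pack this order in the wooden crate with the heavy piece lowest: lay the dark grey stoneware block flat in the middle of the crate, lengthwise along the crate's longer side, and let go of it; then stand the terracotta bell upright on the middle of the block. It is pottery, so lower each piece into place instead of dropping it, and leave the green bell and the small bowl where they are.

Things in the scene. Friction and masses are not known exactly. Their poses are not given: they have to be found in the camera images.
- block_center (a point): Centre of the heavy loose block: solid dark grey stoneware, 120 (its x) by 64 (its y) by 40 mm high (z up), about 0.7 kg; the point is 20 mm above its flat underside. It lies flat at the start and can be gripped across the 64 mm width.
- bell_center (a point): Centre of the loose light bell in unglazed orange-brown terracotta, about 0.09 kg, standing mouth down, z up: 72 mm tall overall, round about z; lip 50 mm across (lowest 7 mm, narrowing to the waist by 12 mm up), straight waist 40 mm across from 12 to 42 mm above its underside, then a dome with a small knob on top. The point is on its axis, 36 mm above its underside; grip it round the waist.
- green_bell_center (a point): Centre (36 mm above its underside) of a bystander bell of the same shape and size as the terracotta one, but glazed dark green. Not part of the order.
- bowl_center (a point): Centre of a small loose terracotta bowl, a bystander, 72 mm across the rim and 35 mm high; the point is on its axis, half-way up.
- crate_in (a point): Centre of the inner floor (its upper face, 8 mm above the table) of the open shallow slatted crate of light wood, which is fixed to the table. Crate outside 250 (its x) by 190 (its y) by 66 mm high, walls 8 mm thick, so inside 234 by 174 mm and the rim 58 mm above this point; x runs along the longer side, z up.
There are look-alikes about, which are no part of the job. Leave any yellow look-alike of the part that bears bell_center alone.

How it is judged:
By the outcome, as a careful person would: the job done as asked, in the order asked, and still so for the second after the job is handed in, with the robot touching nothing.
It also fails if it takes over 64 s, if anything falls off the work surface, if the arm or the gripper's body presses on something with over 40 N, if the wrist force passes 120 N, or if a joint passes its speed limit or range.

## Working session

There is one attempt and no reset: what is moved stays moved. The work goes in short steps, Python scripts to look and compute and a shell command to move; the robot and the scene stay as the last step left them, time stands still between calls to the robot, and variables do not carry over. Pictures are saved under pics/ and viewed, at most 10 in all, crops included, and the job is handed in when it is done.

```bash
mkdir -p pics; ls
cat > h.py <<'E'
import numpy as np, cv2
from plant import ctrl
from scipy.spatial.transform import Rotation as R
def cam(p, st=None):
    f=200/np.tan(np.radians(p["vertical_fov"])/2)
    if "hand_eye" in p:
        T=np.eye(4);T[:3,:3]=R.from_euler('xyz',st["ee_rot"]).as_matrix();T[:3,3]=st["eef_pos"]
        return f,T@np.array(p["hand_eye"])
    T=np.eye(4);a=np.array(p["attitude"]);T[:3,:3]=a if a.shape==(3,3) else (R.from_euler('xyz',a).as_matrix() if a.size==3 else None);T[:3,3]=p["eye"]
    return f,T
def cloud(p,st=None):
    f,T=cam(p,st);v,u=np.mgrid[0:400,0:640];d=p["range_z"]
    P=np.stack([(u-p["cx"])/f*d,-(v-p["cy"])/f*d,-d],-1)
    W=P@T[:3,:3].T+T[:3,3];W[d<=0]=np.nan
    return W
def save(n,img): cv2.imwrite("pics/"+n,cv2.cvtColor(img,cv2.COLOR_RGB2BGR))
E
python3 - <<'E'
from h import *
st=ctrl.observe();print(st)
for n in("scene","top"):
    p=ctrl.snapshot(n);print(n,{k:v for k,v in p.items() if k not in("frame","range_z")})
    save(n+"0.png",p["frame"]);W=cloud(p,st)
    for q in("block_center","bell_center","green_bell_center","bowl_center","crate_in"):
        for r in ctrl.regions_of(q,p)[:4]:
            m=r["mask"];w=W[m];w=w[~np.isnan(w[:,0])]
            print(q,round(r["score"],2),r["bbox"],np.round(np.median(w,0),3) if len(w) else None, np.round(np.percentile(w[:,2],[2,98]),3) if len(w) else None,p["frame"][m].mean(0).astype(int))
E
```

```text
pics
{'t': 0.0, 'joints': array([ 1.14621269e+00,  1.16473337e-01,  1.44225268e+00, -2.21688098e-05,
        1.58399231e+00, -3.77954235e-02]), 'qvel': array([ 0.00109531, -0.00203101, -0.00020702,  0.00080029,  0.00011584,
       -0.00013394]), 'effort': array([ 2.10600512e-03, -7.21276259e+01, -6.22589564e+01,  7.79451476e-02,
        2.39426864e-02, -1.11828551e-04]), 'eef_pos': array([0.25455008, 0.62494797, 0.21792152]), 'ee_rot': array([-3.14046694e+00, -2.03838938e-05,  2.75480415e+00]), 'wrist_force': array([-1.03792512,  0.17718873, -0.14911352]), 'moment': array([-0.01051375, -0.03827165, -0.00899839]), 'gripper_force': 0.0, 'width': 0.9989185316365322}
scene {'vertical_fov': 53.872929671248485, 'cx': 315.5432277697033, 'cy': 201.91031227047077, 'eye': array([ 0.86698773, -0.41011531,  0.89127474]), 'attitude': array([0.59402245, 0.00809469, 0.67657486]), 'shot': 1}
block_center 0.56 [202.8, 241.5, 261.8, 285.6] [ 0.454 -0.229  0.041] [0.009 0.044] [42 43 46]
bell_center 0.88 [317.6, 174.0, 335.1, 202.3] [0.5   0.081 0.039] [0.002 0.073] [155 126   9]
bell_center 0.81 [281.
[... 638 characters left out ...]
01924437, -1.57692414]), 'shot': 2}
block_center 0.55 [398.9, 197.0, 439.8, 251.0] [ 0.442 -0.221  0.04 ] [0.003 0.044] [42 42 44]
bell_center 0.74 [321.7, 212.3, 341.8, 234.6] [ 0.448 -0.006  0.053] [0.008 0.073] [93 53 38]
bell_center 0.66 [331.2, 250.3, 348.0, 265.9] [ 0.363 -0.026  0.052] [0.006 0.073] [119 102  46]
bell_center 0.59 [280.0, 195.5, 300.6, 213.3] [0.486 0.087 0.051] [0.003 0.074] [114  98  44]
green_bell_center 0.68 [401.4, 141.0, 425.2, 162.0] [ 0.615 -0.21   0.048] [0.006 0.073] [27 49 37]
bowl_center 0.83 [326.6, 134.0, 357.6, 161.5] [ 0.633 -0.04   0.018] [0.003 0.038] [96 55 41]
crate_in 0.89 [150.2, 113.0, 258.8, 235.0] [0.574 0.299 0.01 ] [0.005 0.068] [123  97  72]
```

```bash
cat > fit.py <<'E'
from h import *
def rect(w):
    (c,s,a)=cv2.minAreaRect((w[:,:2]*1000).astype(np.float32))
    if s[0]<s[1]: a+=90
    return np.round(c,1),np.round(sorted(s),1),round((a+90)%180-90,1)
def near(W,c,r,z0,z1):
    with np.errstate(invalid='ignore'):
        k=(np.hypot(W[...,0]-c[0],W[...,1]-c[1])<r)&(W[...,2]>z0)&(W[...,2]<z1)
    return W[k]
E
python3 - <<'E'
from fit import *
st=ctrl.observe()
for n in("scene","top"):
    p=ctrl.snapshot(n);W=cloud(p,st)
    print(n,"block",rect(near(W,(.449,-.225),.085,.034,.048)))
    w=near(W,(.574,.30),.18,.055,.075);print("crate rim",rect(w),len(w))
    for c in((.455,-.01),(.368,-.03),(.49,.085),(.62,-.215)):
        w=near(W,c,.035,.066,.08);print("knob",np.round(w.mean(0)*1000,1),len(w))
    w=near(W,(.63,-.035),.05,.03,.045);print("bowl",rect(w))
E
```

```text
scene block (array([ 444.4, -224.8]), array([ 65.6, 120.6]), 16.0)
crate rim (array([570.1, 291.5]), array([194.5, 252.6]), -14.8) 1392
knob [453.7  -6.8  71.8] 27
knob [363.5 -28.8  71.3] 26
knob [493.9  88.4  71.5] 25
knob [ 622.7 -218.3   71.7] 40
bowl (array([628.7, -38.4]), array([69.3, 69.8]), -81.4)
top block (array([ 443.3, -224.8]), array([ 64.7, 119.9]), 16.2)
crate rim (array([570.6, 291.3]), array([192.2, 250.9]), -14.4) 1815
knob [452.1  -6.5  71.8] 34
knob [361.8 -28.7  71.5] 34
knob [491.5  89.   71.3] 35
knob [ 620.1 -217.2   71.3] 32
bowl (array([628.9, -40.3]), array([68.4, 68.8]), 89.1)
```

View pics/top0.png

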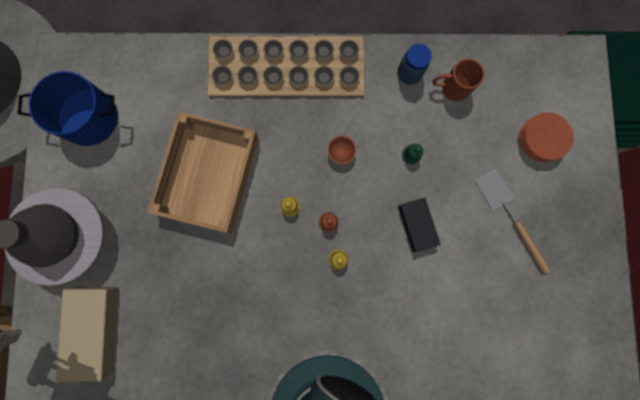

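View pics/scene0.png

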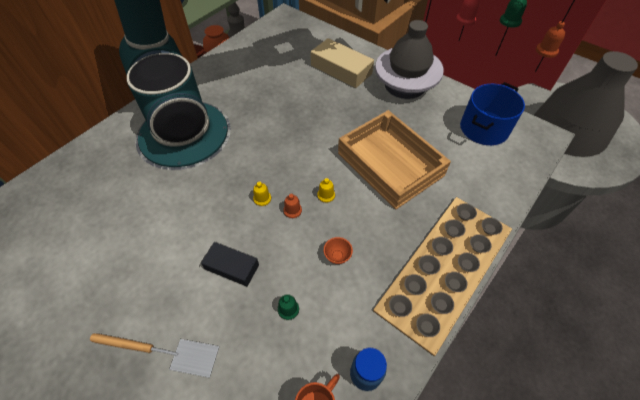

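The scene shows one dark grey block at top-view (419,224) and the crate at (205,173). The possible bells there are yellow at (289,206), yellow at (339,260), terracotta at (329,222) and green at (413,153). By the description I choose the terracotta bell at (329,222). The red bowl at (342,150) is a bystander. The bells hanging on the wall aren't relevant.

I'll start with the block, which needs about (+19, -85) cm of travel and a +38° turn.

```bash
python3 -c "
from plant import ctrl;print(ctrl.hold_point_z)"
python3 -m handwheel '{"offset":[[4,-5,0],[8,-10,0],[12,-15,0],[14,-21,0],[16,-27,0],[17,-33,0],[18,-39,0],[19,-45,0],[19,-51,0],[19,-57,0],[19,-63,0],[19,-69,0]],"angular":[[0,0,4],[0,0,8],[0,0,12],[0,0,16],[0,0,20],[0,0,24],[0,0,28],[0,0,32],[0,0,35],[0,0,38],[0,0,38],[0,0,38]]}' 9.3
```

```text
-0.0188
t: 2.2
eef_pos: [0.4442, -0.0668, 0.219]
ee_rot: [-3.141, 0.001, -2.865]
wrist_force: [1.6, 1.1, 0.2]
width: 1.004
gripper_force: 0.0
```

```bash
python3 -m handwheel '{"offset":[[0,-6,0],[0,-12,0],[0,-15.8,0],[0,-15.8,0],[0,-15.8,0]],"angular":[[0,0,0],[0,0,0],[0,0,0],[0,0,0],[0,0,0]]}'
python3 - <<'E'
from fit import *
st=ctrl.observe();p=ctrl.snapshot("wrist");W=cloud(p,st);save("w1.png",p["frame"])
print(st["eef_pos"],np.degrees(st["ee_rot"]))
print("block",rect(near(W,(.444,-.225),.085,.034,.048)))
for r in ctrl.landmark_of("block_center",p):print(r)
E
```

```text
t: 2.82
eef_pos: [0.4446, -0.2225, 0.2186]
ee_rot: [3.141, 0.0, -2.865]
wrist_force: [-0.2, -0.1, 0.3]
width: 1.0
gripper_force: 0.0
[ 0.44461094 -0.22247186  0.21864399] [ 1.79986683e+02  3.52508617e-03 -1.64173569e+02]
block (array([ 443.3, -225.9]), array([ 64.1, 118.9]), 16.2)
{'centre': [316.0, 177.2], 'score': 0.74}
```

View pics/w1.png

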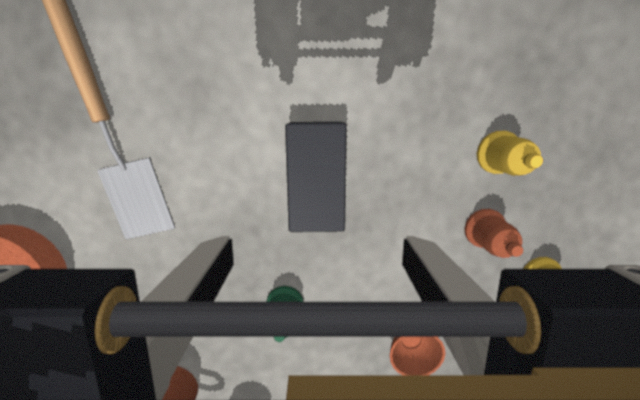

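The wrist view shows the block centred at (316,177), between the fingers and aligned with them. I'll lower and grip.

```bash
python3 -m handwheel '{"offset":[[-0.1,-0.3,-5],[-0.1,-0.3,-10],[-0.1,-0.3,-14],[-0.1,-0.3,-17],[-0.1,-0.3,-19],[-0.1,-0.3,-20.3],[-0.1,-0.3,-21],[-0.1,-0.3,-21],[-0.1,-0.3,-21]],"angular":[[0,0,0],[0,0,0],[0,0,0],[0,0,0],[0,0,0],[0,0,0],[0,0,0],[0,0,0],[0,0,0]]}'
python3 -m handwheel '{"offset":[[0,0,0],[0,0,0],[0,0,0],[0,0,0],[0,0,0],[0,0,0],[0,0,0],[0,0,0]],"angular":[[0,0,0],[0,0,0],[0,0,0],[0,0,0],[0,0,0],[0,0,0],[0,0,0],[0,0,0]]}' 5.5
```

```text
t: 4.05
eef_pos: [0.444, -0.226, 0.0094]
ee_rot: [-3.141, 0.001, -2.865]
wrist_force: [-0.6, 0.3, 0.6]
width: 1.0
gripper_force: 0.0
t: 5.05
eef_pos: [0.4436, -0.2257, 0.0087]
ee_rot: [3.141, -0.0, -2.865]
wrist_force: [-2.2, 5.2, 5.4]
width: 0.682
gripper_force: 30.0
```

```bash
python3 -m handwheel '{"offset":[[0,0,1],[0,0,3],[0,0,6],[0,0,9],[0,0,12],[0,0,15],[0,0,16],[0,0,16]],"angular":[[0,0,0],[0,0,0],[0,0,0],[0,0,0],[0,0,0],[0,0,0],[0,0,0],[0,0,0]]}'
python3 -m handwheel '{"offset":[[1,3,0],[2,7,0],[3,12,0],[5,17,0],[6,22,0],[7,27,0],[8,32,0],[9,37,0],[10,42,0],[11,46,0],[12,49,0],[12.7,51.7,0]],"angular":[[0,0,-2],[0,0,-4],[0,0,-7],[0,0,-10],[0,0,-13],[0,0,-16],[0,0,-19],[0,0,-22],[0,0,-25],[0,0,-28],[0,0,-30],[0,0,-30.8]]}'
python3 -m handwheel '{"offset":[[0,0,0],[0,0,0],[0,0,0]],"angular":[[0,0,0],[0,0,0],[0,0,0]]}'
python3 - <<'E'
from fit import *
st=ctrl.observe();print(st["eef_pos"],np.degrees(st["ee_rot"]),st["wrist_force"],st["width"])
p=ctrl.snapshot("wrist");W=cloud(p,st);save("w2.png",p["frame"])
w=near(W,(.57,.291),.18,.055,.075);print("wrist rim",rect(w),len(w))
T=cloud(ctrl.snapshot("top"));print("top rim",rect(near(T,(.57,.291),.18,.055,.075)))
E
```

```text
t: 6.05
eef_pos: [0.4436, -0.226, 0.1684]
ee_rot: [-3.141, 0.0, -2.865]
wrist_force: [-0.4, 0.2, -6.7]
width: 0.682
gripper_force: 30.0
t: 7.55
eef_pos: [0.5704, 0.2922, 0.1663]
ee_rot: [-3.14, -0.002, 2.88]
wrist_force: [-0.6, -0.1, -5.8]
width: 0.684
gripper_force: 30.0
t: 7.92
eef_pos: [0.5705, 0.2904, 0.1682]
ee_rot: [-3.141, -0.0, 2.88]
wrist_force: [-0.5, 0.0, -5.3]
width: 0.685
gripper_force: 30.0
[0.57047481 0.29044123 0.16815095] [-1.79970601e+02 -2.29729582e-02  1.65007612e+02] [-0.54512599  0.00909437 -5.33665557] 0.6845901715174392
wrist rim (array([539.4, 298.8]), array([186.8, 190.8]), 75.5) 9978
top rim (array([570.5, 291.1]), array([191.7, 250.1]), -14.7)
```

View pics/w2.png

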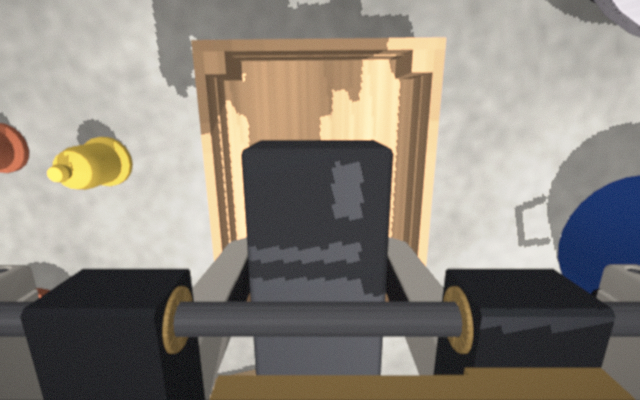

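The block is held level over the crate and parallel to its sides. I'll check its tilt and offset in the grip before lowering.

Run:
```python
from fit import *
st=ctrl.observe();p=ctrl.snapshot("wrist");W=cloud(p,st)
w=near(W,(.57,.291),.09,.185,.215)
v=w-w.mean(0);n=np.linalg.svd(v,full_matrices=False)[2][2];print("blk top",np.round(w.mean(0),4),n*np.sign(n[2]),rect(w),len(w))
c,s=np.cos(np.radians(-14.7)),np.sin(np.radians(-14.7))
w=near(W,(.57,.291),.18,.055,.075)[:,:2]-[.5705,.2912]
a=w@[c,s];b=w@[-s,c];print("crate frame rim a",np.percentile(a,[.5,99.5]),"b",np.percentile(b,[.5,99.5]))
T=cloud(ctrl.snapshot("top"));print("top-cam block",rect(near(T,(.57,.291),.09,.185,.215)))
T=cloud(ctrl.snapshot("scene"));print("scene-cam block",rect(near(T,(.57,.291),.09,.185,.215)))
```

```text
blk top [0.5567 0.2932 0.1991] [-0.00861633  0.00405319  0.99995466] (array([567.5, 290.3]), array([ 96.4, 115. ]), -16.2) 30000
crate frame rim a [-0.1249728   0.05234043] b [-0.09539132  0.09438001]
top-cam block (array([586.9, 297.3]), array([ 38.7, 118.5]), -44.6)
scene-cam block (array([580.5, 284. ]), array([ 96.3, 111.4]), -32.4)
```

```bash
python3 -m handwheel '{"offset":[[0,0.1,-2],[0,0.1,-5],[0,0.1,-8],[0,0.1,-10],[0,0.1,-12],[0,0.1,-13],[0,0.1,-14],[0,0.1,-14.5],[0,0.1,-14.8],[0,0.1,-14.9],[0,0.1,-14.9]],"angular":[[0,0,0],[0,0,0],[0,0,0],[0,0,0],[0,0,0],[0,0,0],[0,0,0],[0,0,0],[0,0,0],[0,0,0],[0,0,0]]}'
python3 -m handwheel '{"offset":[[0,0,-0.1],[0,0,-0.2],[0,0,-0.2]],"angular":[[0,0,0],[0,0,0],[0,0,0]]}'
```

```text
t: 9.55
eef_pos: [0.5708, 0.2922, 0.0199]
ee_rot: [3.141, 0.0, 2.88]
wrist_force: [0.1, 0.5, -5.1]
width: 0.691
gripper_force: 30.0
t: 9.93
eef_pos: [0.5706, 0.2921, 0.0176]
ee_rot: [-3.142, -0.0, 2.88]
wrist_force: [0.1, -0.2, -5.7]
width: 0.686
gripper_force: 30.0
```

```bash
python3 -m handwheel '{"offset":[[0,0,-0.1],[0,0,-0.1]],"angular":[[0,0,0],[0,0,0]]}'; python3 -m handwheel '{"offset":[[0,0,-0.1],[0,0,-0.1]],"angular":[[0,0,0],[0,0,0]]}'
```

```text
t: 10.18
eef_pos: [0.5707, 0.2922, 0.0168]
ee_rot: [3.141, 0.0, 2.88]
wrist_force: [-0.2, -0.3, -3.8]
width: 0.688
gripper_force: 30.0
t: 10.42
eef_pos: [0.5707, 0.2922, 0.0167]
ee_rot: [3.141, 0.0, 2.88]
wrist_force: [-6.0, -4.0, 7.1]
width: 0.688
gripper_force: 30.0
```

Contact made. Now release and lift.

```bash
python3 -m handwheel '{"offset":[[0,0,0],[0,0,0],[0,0,0],[0,0,0],[0,0,0],[0,0,2],[0,0,5],[0,0,9],[0,0,14],[0,0,19],[0,0,20]],"angular":[[0,0,0],[0,0,0],[0,0,0],[0,0,0],[0,0,0],[0,0,0],[0,0,0],[0,0,0],[0,0,0],[0,0,0],[0,0,0]]}' 8.8
python3 -m handwheel '{"offset":[[-2,-5,0],[-5,-10,0],[-8,-16,0],[-10,-21,0],[-11.5,-26,0],[-11.8,-29,0],[-11.8,-30,0],[-11.8,-30,0],[-11.8,-30,0]],"angular":[[0,0,7],[0,0,14],[0,0,22],[0,0,30],[0,0,38],[0,0,46],[0,0,53],[0,0,56],[0,0,56]]}' 7.5
python3 - <<'E'
from fit import *
st=ctrl.observe();p=ctrl.snapshot("wrist");W=cloud(p,st);save("w3.png",p["frame"])
print(st["eef_pos"],np.degrees(st["ee_rot"]),st["width"])
w=near(W,(.453,-.007),.04,.062,.08);print("wrist knob",np.round(w.mean(0)*1000,1),rect(w),len(w))
w=near(W,(.453,-.007),.04,.003,.08);print("bell all",rect(w))
for r in ctrl.regions_of("bell_center",p):print(r["bbox"],r["score"],p["frame"][r["mask"]].mean(0))
for n in("top","scene"):
    q=ctrl.snapshot(n);T=cloud(q);w=near(T,(.57,.291),.075,.04,.056);print(n,"block",rect(w),np.median(w[:,2]))
    print(n,"rim",rect(near(T,(.57,.291),.18,.06,.075)))
    if n=="top":save("t3.png",q["frame"])
E
```

```text
t: 11.8
eef_pos: [0.5714, 0.2925, 0.2213]
ee_rot: [3.137, 0.005, 2.88]
wrist_force: [-0.3, 0.2, -0.7]
width: 0.947
gripper_force: 0.0
t: 12.92
eef_pos: [0.4524, -0.008, 0.2158]
ee_rot: [3.142, -0.0, -2.426]
wrist_force: [0.4, -0.2, -0.3]
width: 0.805
gripper_force: 0.0
[ 0.45239191 -0.00798411  0.2157618 ] [ 1.79996990e+02 -1.29741574e-03 -1.39003082e+02] 0.8054464786212692
wrist knob [451.4  -7.5  69.8] (array([451.8,  -7.2]), array([13.6, 14.4]), -4.3) 188
bell all (array([451.1,  -9.6]), array([43.3, 49.3]), -27.8)
[336.4, 232.1, 377.6, 283.0] 0.74 [171.77019411 147.11020664  65.37006888]
[335.1, 77.3, 384.7, 124.9] 0.57 [169.10479574 144.57075192  64.20959147]
top block (array([570.9, 291.2]), array([ 65.6, 120.3]), -15.1) 0.04823208356660774
top rim (array([570.6, 291.3]), array([192. , 250.7]), -14.5)
scene block (array([570.3, 291.4]), array([ 65.9, 122.8]), -15.0) 0.048882103375876285
scene rim (array([570.4, 292.1]), array([193.1, 252.5]), -14.7)
```

View pics/w3.png

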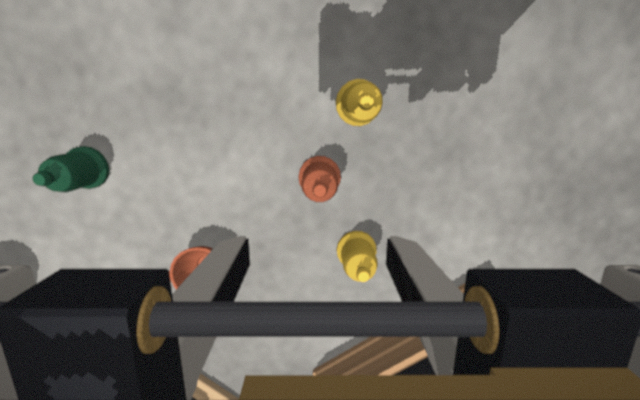

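View pics/t3.png

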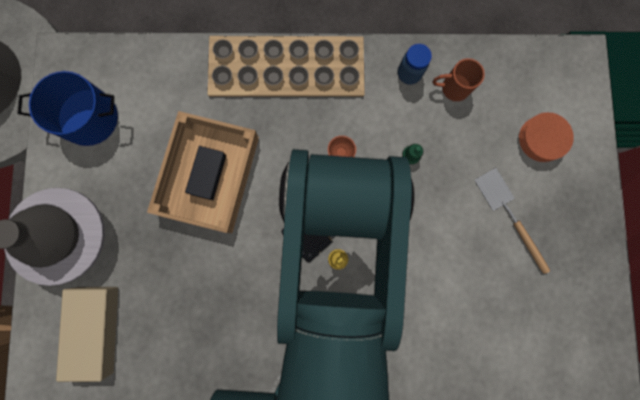

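The block is centred in the crate, within 1 mm and 0.5°. The close view shows the terracotta bell at (320,178), with yellow look-alikes at (359,102) and (358,257) clear of the fingers. I'll lower onto the terracotta bell, with the grasp 32 mm up its waist.

```bash
python3 -m handwheel '{"offset":[[0,0,-4],[0,0,-8],[0,0.1,-12],[0,0.1,-15],[0,0.1,-17.5],[0,0.1,-19.3],[0,0.1,-20.3],[0,0.1,-20.3],[0,0.1,-20.3]],"angular":[[0,0,0],[0,0,0],[0,0,0],[0,0,0],[0,0,0],[0,0,0],[0,0,0],[0,0,0],[0,0,0]]}'
python3 -m handwheel '{"offset":[[0,0,0],[0,0,0],[0,0,0],[0,0,0],[0,0,0],[0,0,0],[0,0,0],[0,0,0]],"angular":[[0,0,0],[0,0,0],[0,0,0],[0,0,0],[0,0,0],[0,0,0],[0,0,0],[0,0,0]]}' 3.4
```

```text
t: 14.25
eef_pos: [0.4531, -0.0069, 0.0135]
ee_rot: [-3.141, 0.001, -2.425]
wrist_force: [-0.4, 0.4, 0.6]
width: 0.805
gripper_force: 0.0
t: 15.25
eef_pos: [0.4526, -0.0069, 0.0127]
ee_rot: [3.142, 0.0, -2.425]
wrist_force: [-1.0, 0.4, 2.3]
width: 0.425
gripper_force: 29.5
```

```bash
python3 -m handwheel '{"offset":[[0,0,1],[0,0,3],[0,0,6],[0,0,10],[0,0,14],[0,0,17],[0,0,18],[0,0,18]],"angular":[[0,0,0],[0,0,0],[0,0,0],[0,0,0],[0,0,0],[0,0,0],[0,0,0],[0,0,0]]}'
python3 -m handwheel '{"offset":[[0.5,1.5,0],[1.8,4.5,0],[3.6,9,0],[5.4,13.5,0],[7.2,18,0],[9,22.5,0],[10.5,26.5,0],[11.5,29,0],[11.8,29.9,0],[11.8,29.9,0],[11.8,29.9,0]],"angular":[[0,0,0],[0,0,0],[0,0,0],[0,0,0],[0,0,0],[0,0,0],[0,0,0],[0,0,0],[0,0,0],[0,0,0],[0,0,0]]}'
python3 - <<'E'
from fit import *
st=ctrl.observe();print(st["eef_pos"],np.degrees(st["ee_rot"]),st["wrist_force"],st["width"])
p=ctrl.snapshot("wrist");W=cloud(p,st);save("w4.png",p["frame"])
w=near(W,st["eef_pos"],.03,.235,.27);print("knob",np.round(w[w[:,2]>w[:,2].max()-.008].mean(0),4),w[:,2].max())
for n in("scene","top"):
    T=cloud(ctrl.snapshot(n));w=near(T,(.57,.291),.075,.04,.056);print(n,"block",rect(w),np.median(w[:,2]))
    w=near(T,st["eef_pos"],.03,.17,.27);print(len(w), w[:,2].min() if len(w) else 0, rect(w[w[:,2]<.19]) if (w[:,2]<.19).any() else 0)
E
```

```text
t: 16.25
eef_pos: [0.4526, -0.0069, 0.1925]
ee_rot: [-3.141, 0.0, -2.425]
wrist_force: [-0.2, 0.7, -0.9]
width: 0.42
gripper_force: 29.5
t: 17.62
eef_pos: [0.5704, 0.2915, 0.1925]
ee_rot: [-3.142, -0.0, -2.426]
wrist_force: [0.3, 0.0, -1.4]
width: 0.424
gripper_force: 29.5
[0.57038606 0.29148573 0.19250065] [-1.79997751e+02 -1.68094649e-02 -1.38991123e+02] [ 0.26172782  0.04619601 -1.41039673] 0.42445264689557194
knob [0.5723 0.2922 0.2664] 0.2699624791900216
scene block (array([571.6, 291.8]), array([ 67. , 121.1]), -15.3) 0.048684347246073345
180 0.18067946611761398 (array([575.2, 279.5]), array([27.5, 47.9]), 15.3)
top block (array([577.1, 286.4]), array([ 59.8, 105.7]), -14.6) 0.04836697958778485
15 0.18179104464244678 (array([574.9, 266.6]), array([ 0.5, 11.1]), 13.7)
```

View pics/w4.png

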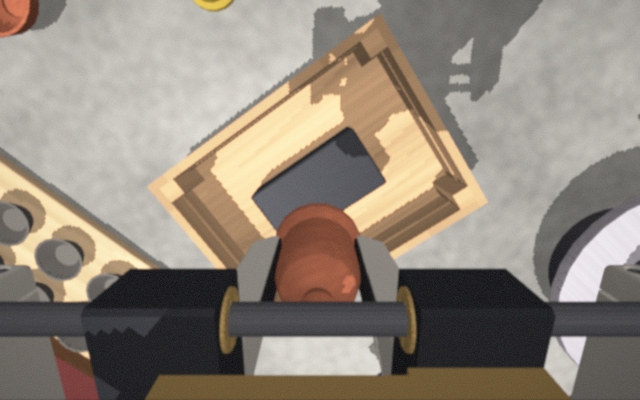

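The terracotta bell is held between the pads at (318,260), with its underside about 0.18 m up as expected. The block is still centred below at (320,185). Lowering.

```bash
python3 -m handwheel '{"offset":[[0,0,-2],[0,0,-5],[0,0,-8],[0,0,-10],[0,0,-11.3],[0,0,-12.2],[0,0,-12.6],[0,0,-12.9],[0,0,-12.9],[0,0,-12.9]],"angular":[[0,0,0],[0,0,0],[0,0,0],[0,0,0],[0,0,0],[0,0,0],[0,0,0],[0,0,0],[0,0,0],[0,0,0]]}'
python3 -m handwheel '{"offset":[[0,0,-0.1],[0,0,-0.1]],"angular":[[0,0,0],[0,0,0]]}'; python3 -m handwheel '{"offset":[[0,0,-0.1],[0,0,-0.1]],"angular":[[0,0,0],[0,0,0]]}'
```

```text
t: 19.02
eef_pos: [0.5708, 0.2922, 0.0641]
ee_rot: [-3.141, 0.001, -2.425]
wrist_force: [0.4, -0.3, -1.7]
width: 0.423
gripper_force: 29.5
t: 19.27
eef_pos: [0.5706, 0.2921, 0.0627]
ee_rot: [-3.142, 0.0, -2.425]
wrist_force: [-0.1, -0.0, -1.6]
width: 0.42
gripper_force: 29.5
t: 19.52
eef_pos: [0.5706, 0.2921, 0.0616]
ee_rot: [3.142, -0.0, -2.425]
wrist_force: [-0.7, 1.2, -1.2]
width: 0.426
gripper_force: 29.5
```

Run:
```python
from fit import *
st=ctrl.observe();print(st["eef_pos"],st["wrist_force"])
p=ctrl.snapshot("scene");save("s5.png",cv2.resize(p["frame"][90:220,320:460],None,fx=4,fy=4,interpolation=cv2.INTER_CUBIC))
```

```text
[0.57061205 0.29209798 0.06155549] [-0.73007219  1.18970473 -1.1524902 ]
```

View pics/s5.png

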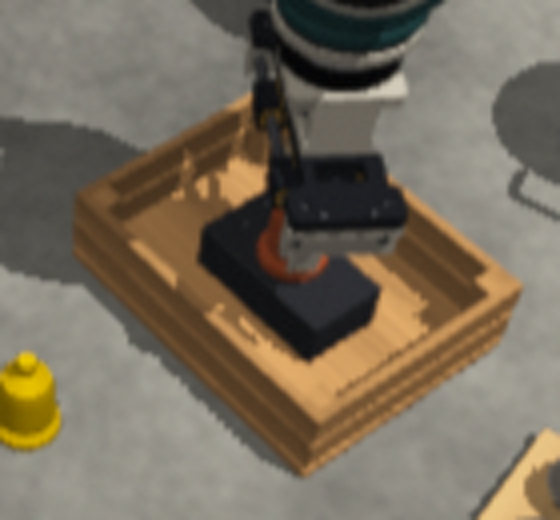

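The crop shows the bell's lip at (293,255), on the middle of the block and just touching or nearly so. I'll go down another 1 mm to feel contact.

```bash
python3 -m handwheel '{"offset":[[0,0,-0.1],[0,0,-0.1]],"angular":[[0,0,0],[0,0,0]]}'
```

```text
t: 19.82
eef_pos: [0.5707, 0.2922, 0.0607]
ee_rot: [-3.142, 0.0, -2.425]
wrist_force: [0.1, -0.3, -0.0]
width: 0.425
gripper_force: 29.5
```

```bash
python3 -m handwheel '{"offset":[[0,0,-0.05],[0,0,-0.05]],"angular":[[0,0,0],[0,0,0]]}'
```

```text
t: 20.08
eef_pos: [0.5707, 0.2922, 0.0607]
ee_rot: [-3.141, 0.0, -2.425]
wrist_force: [-2.5, -1.1, 5.2]
width: 0.42
gripper_force: 29.5
```

```bash
python3 -m handwheel '{"offset":[[0,0,0],[0,0,0],[0,0,0],[0,0,0],[0,0,0],[0,0,1],[0,0,3],[0,0,7],[0,0,12],[0,0,16],[0,0,17]],"angular":[[0,0,0],[0,0,0],[0,0,0],[0,0,0],[0,0,0],[0,0,0],[0,0,0],[0,0,0],[0,0,0],[0,0,0],[0,0,0]]}' 7.5
python3 -m handwheel '{"offset":[[-3,-4,0],[-6,-9,0],[-9,-14,0],[-11,-19,0],[-11,-23,0],[-11,-25,0],[-11,-25,0],[-11,-25,0],[-11,-25,0]],"angular":[[0,0,0],[0,0,0],[0,0,0],[0,0,0],[0,0,0],[0,0,0],[0,0,0],[0,0,0],[0,0,0]]}'
python3 - <<'E'
from fit import *
for n in("scene","top"):
    p=ctrl.snapshot(n);T=cloud(p)
    print(n,"block",rect(near(T,(.57,.291),.075,.04,.056)))
    w=near(T,(.57,.291),.05,.114,.13);print("knob",np.round(w.mean(0)*1000,1) if len(w) else w,w[:,2].max())
    for c in((.453,-.007),(.368,-.03),(.49,.085),(.62,-.215)):
        w=near(T,c,.035,.066,.08);print("knob",np.round(w.mean(0)*1000,1) if len(w) else 0,len(w))
    print("bowl",rect(near(T,(.63,-.035),.05,.03,.045)) if len(near(T,(.63,-.035),.05,.03,.045)) else 0)
    if n=="scene":save("s6.png",p["frame"])
E
```

```text
t: 21.45
eef_pos: [0.5713, 0.2924, 0.235]
ee_rot: [-3.14, 0.005, -2.425]
wrist_force: [0.9, 0.1, 0.6]
width: 0.806
gripper_force: 0.0
t: 22.58
eef_pos: [0.4606, 0.0429, 0.2301]
ee_rot: [3.141, -0.0, -2.424]
wrist_force: [0.0, 0.1, -0.7]
width: 0.808
gripper_force: 0.0
scene block (array([571.2, 291. ]), array([ 66.9, 121.4]), -13.1)
knob [572.8 289.7 119.4] 0.1235663047874378
knob 0 0
knob [363.3 -28.8  71.7] 25
knob [493.3  88.6  71.5] 23
knob [ 622.7 -218.3   71.6] 40
bowl (array([628.3, -37.8]), array([69.7, 70.6]), 88.9)
top block (array([570.6, 291. ]), array([ 65.4, 120. ]), -15.3)
knob [570.2 289.9 119.1] 0.12311713895100118
knob 0 0
knob [361.9 -28.8  71.7] 36
knob 0 0
knob [ 620.3 -217.2   71.3] 32
bowl (array([653.1, -34.2]), array([18.2, 59.6]), -80.0)
```

View pics/s6.png

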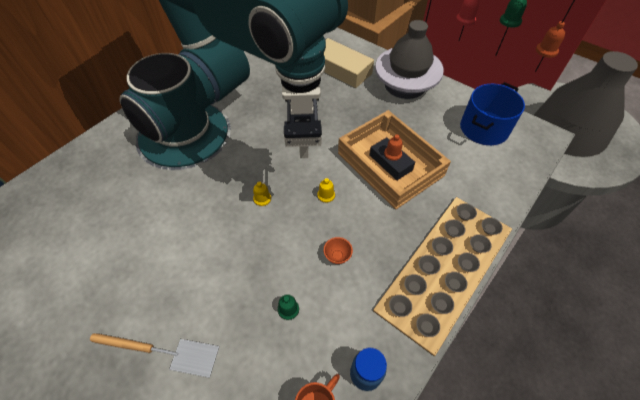

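The bell stands upright at (395,148) on the middle of the block in the crate. The yellow bells, the green bell and the bowl haven't moved, and the arm is clear.

```bash
python3 -c "
from plant import ctrl;print(ctrl.job_done())"
```

```text
the job is handed in; nothing more can be done
None
```

The job is handed in: the grey block lies flat in the middle of the crate along its longer side, the terracotta bell stands upright on the middle of the block, and the green bell, the bowl and the yellow look-alikes are where they were.

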